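# Extend the printer's paper tray to the long paper size

### The job

The printer's paper tray lies on the desk at its short size, its light grey end section locked by the blue spring catch. Press the catch's blue thumb pad down with the fingertips and, while it is held down, push the upright paper stop outwards, away from the pad, so that the end section slides over the catch to the end of its travel; then let go and move away, so that the catch springs up behind it and locks the tray at the long size. Never force the end section against the raised catch, and leave the other things on the desk where they are: nothing is to be picked up or pushed aside.

Things in the scene. Friction and masses are not known exactly. Their poses are not given: they have to be found in the camera images.
- paper_tray: open paper tray: dark grey base, light grey front panel, 330 long, 250 wide, side walls 48 high, floor 18 above the desk; it does not shift. Origin on the desk near the middle. The end section reaches 166 from it in +x, 208 when drawn out. x along the tray, pointing outwards: the way the end section extends, away from the front panel and steel lift plate (ends 30 past the origin, 23 high). y across, z up
- catch_pad (a point): blue ribbed thumb pad of the spring catch, 46 long (tray x) x 30 wide, on the tray's centre line just inside of the paper stop; axes as the tray's. Origin at the centre of its top face, 85 from the tray's origin along x and, when up, 29 above the desk. It goes straight down on a spring; fully down it is 19 above the desk, 1 proud of the tray's floor
- tooth_top (a point): top of the catch's blue tooth, 7 long (tray x) x 18 wide, one piece with the pad (hidden arm) and 58.5 from the pad's centre in +x; it stands in a window in the end section's floor behind the paper stop and locks it. 6 above the tray's floor when the catch is up
- catch (a joint): travel of the spring catch in m: 0 up, 0.010 fully pressed; about 3 N starts it, about 8 N holds it fully down. The end section is free once it is pressed 0.0055 or more. It springs up by itself when let go, unless the end section's floor lies over the tooth, which then holds it at about 0.005
- paper_stop (a point): upright light grey plate of the sliding end section, 90 wide, 4 thick, 28 tall; axes as the tray's. Origin at the middle of the lower edge of its inner face (towards the pad), 23 above the desk. At the short size this face is 25 in +x from the pad's centre, 2 past the pad's end. Push the inner face in +x; below it the edge of the end section's 4.5 thick floor is flush with it
- tray_end (a joint): how far the end section is drawn out, in m: 0 to 0.0015 at the short size (locked, it moves to 0.0025 at most), 0.042 at its end stop. It slides on rails along the tray's x with about 2 N of friction. Its floor covers the tooth from 0.0025 to 0.037; beyond 0.037 the tooth is free to rise behind the stop and lock it at the long size
- mouse: black computer mouse, 105 x 60 x 34, loose; origin under its centre
- mug: blue ceramic mug, 80 across and 92 tall, loose; origin under its centre
- pen_cup: dark round cup full of pens, 76 across, about 155 tall with the pens, loose; origin under its centre
- stapler: red and black stapler lying on its base, 135 x 38 x 54, loose; origin under its centre
- highlighter: yellow highlighter lying flat, 122 x 23 x 17, loose; origin under its middle
- eraser: white eraser in a blue sleeve, 55 x 23 x 14, loose; origin under its centre
- glue_stick: glue stick standing up, white with an orange cap, 27 across and 92 tall, loose; origin under its centre
- note_cube: block of yellow and pink sticky notes, 76 x 76 x 38, loose; origin under its centre

How it is judged:
By the outcome, as a careful person would: the job done as asked, in the order asked, and still so for the second after the job is handed in, with the robot touching nothing.
It also fails if it takes over 38 s, if anything falls off the work surface, if the arm or the gripper's body presses on something with over 40 N, if the wrist force passes 120 N, or if a joint passes its speed limit or range.

### The arm

A 6-joint arm with a two-finger parallel gripper is mounted at the origin on the work surface. World frame = base frame: x ahead of the robot, y to its left, z up, the work surface at z = 0. Lengths are in m, angles in rad, forces in N, time in s.
With the tool pointing down it reaches from about 0.35 to 0.925 m from the base axis. Payload 6.4 kg.
Tool frame: the origin (TCP) lies at the very end of the fingers, on their centre line; the grasp point (between the pads) lies 19 mm behind it; y points along the fingers, z is the direction in which the jaws open and shut, and the axes are right-handed (so a half turn about y gives the same grasp; the last joint's range is limited). The gripper opens to 85 mm and grips with 20 to 120 N. Pads are 22 mm wide; open, the fingers measure 114 mm over their backs; the gripper's body (76 mm by 85 mm) begins 54 mm behind the grasp point. The pads swing forward as they close: fully open they stand 13 mm farther back than shut.
Start: joints at [0.965, 0.245, 1.558, -0, 1.339, -0.174], TCP at [0.272, 0.59, 0.231] pointing down, gripper open.
Joint ranges: [-3.13, 3.13], [-1.02, 2.26], [0.13, 2.54], [-0.95, 4.09], [0.21, 2.88], [-2.74, 2.74]. Speed limits (rad/s): [2.57, 2.57, 3.14, 3.14, 3.14, 3.14].

### API

Orientations are given as a unit quaternion [w, x, y, z].
In Python, from bench import ctrl gives the robot as it stands. The module is installed in compiled form; this text tells all that it offers.
- The arm moves only by the shell command python3 -m handwheel 'ROWS' [FORCE]. ROWS is JSON, a list of rows, each an object with "translation": the shift along the tool's x, y, z each as a share of 0.5 m, from -1 to 1, a list of three; "twist": the turn about the tool's y as a share of 6 degrees, from -1 to 1; "claw": the opening in per cent of the stroke, from 0 (shut) to 100 (fully open). In form: [{"translation": [x, y, z], "twist": twist, "claw": claw}, ...]. A call has 1 to 12 rows; each row shifts and turns the commanded pose from where the row before left it, along the tool's axes as they then stand; what a row does not reach is not made up. A row lasts 1/8 s, in which the tool goes at most 62.5 mm and 10.7 degrees, less where a joint would pass 70% of its speed; a pose out of reach is approached as far as the arm can. A call with a number of a shift or a turn outside -1 to 1 is refused whole. A call with a gripper value outside its range is refused whole. The fingers move at their own pace and stop on an object; FORCE is the grip in N (left out, the last holds). Time passes only in rows, so rows that do not move let the fingers close. It gives the time, the measured TCP pose, the force and the opening at its end, in the units of the state.
- ctrl.get_obs(): the state, without advancing time (a new reading comes with each control period).
- ctrl.capture(name): name is "scene" or "top" or "wrist"; returns a dict with "pixels" (384x512x3 uint8, blue, green, red), "depth" (384x512 float32, m along the optical axis (not along the pixel's ray), 0 where there is no reading), "intrinsics" (3x3 intrinsics, pixels), "R" (3x3) and "t" (3): a world point X has camera coordinates R X + t. Camera axes: x right, y down, z forward; pixel columns grow to the right and rows downward; lengths in m; the calibration is good to about 2 mm. A picture is of the moment at which its call begins.
- ctrl.sign_off(): hands the job in, once; it reports no verdict.
The state is a dict: "time": time; "joints": joint angles; "qd": joint speeds; "effort": joint torques, N m; "tool_pos": TCP position; "ee_rot": TCP orientation; "contact_force": force on the tool from outside, world axes, zero at the start; "wrist_torque": the same for the moment, N m; "grip_width": finger opening in m.
Only numpy, scipy, OpenCV 4.12 (cv2) and the standard library are available. Lean on these libraries where they do the work, as an engineer would, in place of code of your own. Each camera call takes 0.05 s, during which the arm holds its last target.

## Working session

There is one attempt and no reset: what is moved stays moved. The work goes in short steps, Python scripts to look and compute and a shell command to move; the robot and the scene stay as the last step left them, time stands still between calls to the robot, and variables do not carry over. Pictures are saved under pics/ and viewed, and the job is handed in when it is done.

```bash
mkdir -p pics
python3 - <<'E'
from bench import ctrl
import cv2,numpy as np
o=ctrl.get_obs()
for k in o: print(k,np.round(o[k],4))
for n in ["top","scene"]:
    c=ctrl.capture(n); cv2.imwrite(f"pics/{n}0.png",c["pixels"]); np.savez(f"{n}0.npz",**c)
    print(n,c["intrinsics"],c["R"],c["t"])
E
```

```text
time 0.0
joints [ 0.9649  0.2458  1.559   0.      1.3387 -0.1741]
qd [-0.0002 -0.0003 -0.0007 -0.0005  0.002  -0.0007]
effort [ 1.00000e-04 -4.29508e+01 -3.26132e+01 -1.00000e-04  5.30000e-03
 -0.00000e+00]
tool_pos [0.2717 0.5899 0.2302]
ee_rot [-0.6901  0.6913 -0.1517  0.1512]
contact_force [-0.2323 -0.2146  0.8192]
wrist_torque [0.0222 0.0017 0.0578]
grip_width 0.085
top [[453.69379659   0.         256.23173721]
 [  0.         453.69379659 189.08225959]
 [  0.           0.           1.        ]] [[ 0.01018834 -0.99989921 -0.00988797]
 [-0.98402703 -0.00826809 -0.17782702]
 [ 0.17772734  0.01154179 -0.98401208]] [0.0244179  0.57364933 1.0936476 ]
scene [[451.80703783   0.         255.88793165]
 [  0.         451.80703783 192.63949617]
 [  0.           0.           1.        ]] [[-0.13724201  0.99042683 -0.01480966]
 [ 0.71344611  0.08846745 -0.69510299]
 [-0.68713847 -0.10596323 -0.71875762]] [ 0.02746526 -0.36080323  1.50049546]
```

View pics/top0.png

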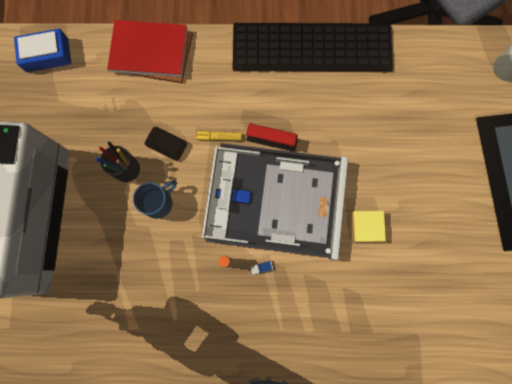

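View pics/scene0.png

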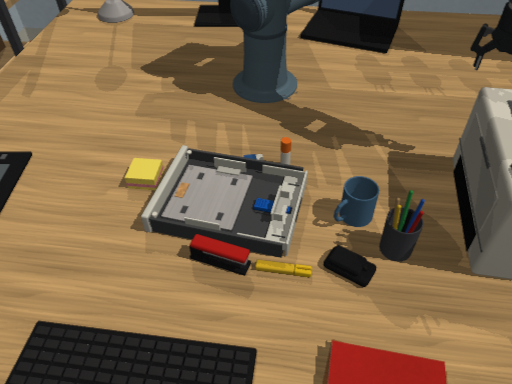

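The top view shows the tray with +x pointing to image left: pad near (243,197), tooth near (218,193), front panel near (340,205). Next I measure them.

```bash
cat > h.py <<'E'
import numpy as np,cv2
def ray(c,u,v,z):
    K,R,t=c["intrinsics"],c["R"],c["t"]
    d=R.T@np.linalg.solve(K,[u,v,1.]); o=-R.T@t
    return o+d*(z-o[2])/d[2]
def proj(c,X):
    p=c["intrinsics"]@(c["R"]@np.asarray(X)+c["t"]); return p[:2]/p[2]
def dep(c,u,v):
    z=c["depth"][int(round(v)),int(round(u))]
    return c["R"].T@(np.linalg.solve(c["intrinsics"],[u,v,1.])*z-c["t"])
E
python3 - <<'E'
from h import *
for n,roi in [("top",(195,140,355,265)),("scene",(140,140,315,255))]:
    c=np.load(n+"0.npz"); im=c["pixels"]; x0,y0,x1,y1=roi
    cv2.imwrite(f"pics/{n}z.png",cv2.resize(im[y0:y1,x0:x1],None,fx=4.5,fy=4.5,interpolation=cv2.INTER_CUBIC))
    hsv=cv2.cvtColor(im,cv2.COLOR_BGR2HSV)
    m=cv2.inRange(hsv,(105,150,50),(130,255,255)); m2=np.zeros_like(m); m2[y0:y1,x0:x1]=m[y0:y1,x0:x1]
    nn,l,s,ce=cv2.connectedComponentsWithStats(m2)
    for i in range(1,nn):
        if s[i][4]>5: print(n,s[i],ce[i],ray(c,*ce[i],.029).round(4),ray(c,*ce[i],.024).round(4),dep(c,*ce[i]).round(4))
E
```

```text
top [217 190   3   7  15] [218. 193.] [0.5664 0.1283 0.029 ] [0.5673 0.1288 0.024 ] [0.5679 0.1291 0.0204]
top [232 190  19  13 207] [240.8647343  195.81642512] [0.5596 0.0693 0.029 ] [0.5604 0.0695 0.024 ] [0.5596 0.0693 0.0285]
top [262 263   8   2  12] [265.83333333 263.66666667] [0.3882 0.0041 0.029 ] [0.3883 0.004  0.024 ] [0.3885 0.0039 0.0121]
scene [245 155  11   4  26] [250.88461538 156.30769231] [0.3963 0.0141 0.029 ] [0.3907 0.0132 0.024 ] [0.382  0.0117 0.0162]
scene [254 198  20  14 208] [263.14423077 204.47115385] [0.5653 0.0686 0.029 ] [0.5607 0.068  0.024 ] [0.566  0.0687 0.0298]
scene [287 207   4   6  17] [288.23529412 209.64705882] [0.5744 0.1297 0.029 ] [0.5699 0.1295 0.024 ] [0.5717 0.1296 0.026 ]
```

View pics/topz.png

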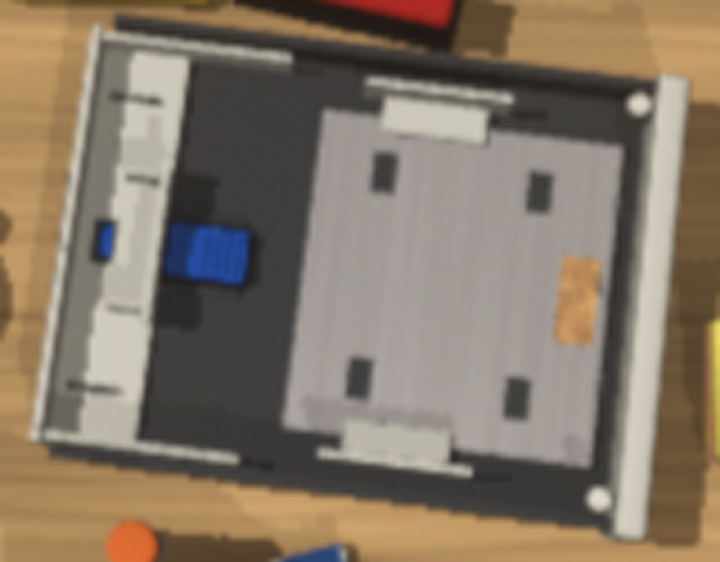

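View pics/scenez.png

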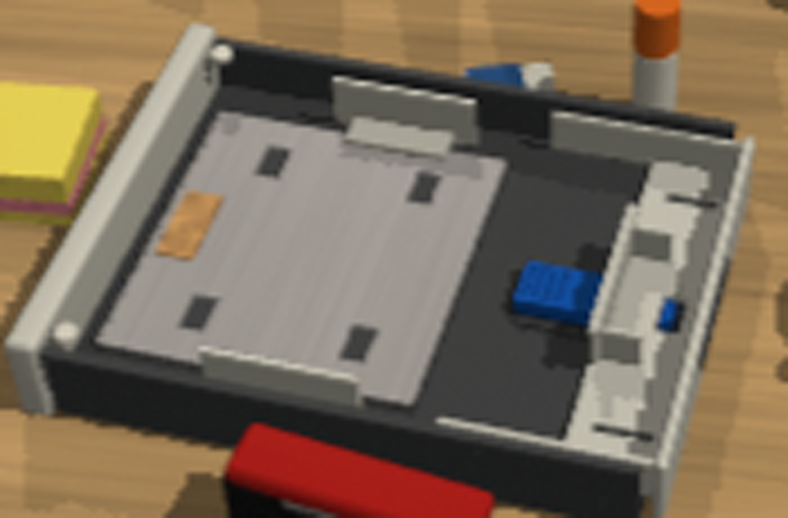

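Run:
```python
from h import *
from bench import ctrl
from scipy.spatial.transform import Rotation as Ro
c=np.load("top0.npz"); s=np.load("scene0.npz")
Z=lambda u,v:(195+(u+.5)/4.5-.5,140+(v+.5)/4.5-.5)
S=lambda u,v:(140+(u+.5)/4.5-.5,140+(v+.5)/4.5-.5)
def ln(a,b,z,c=c,f=Z):
    p,q=ray(c,*f(*a),z),ray(c,*f(*b),z); d=q-p
    print(p.round(4),q.round(4),"len",np.linalg.norm(d).round(4),"ang",np.degrees(np.arctan2(d[1],d[0])).round(2))
print("panel outer edge");ln((687,80),(643,537),.05)
print("end rim");ln((97,27),(36,440),.048)
print("lift plate edges z23");ln((322,110),(285,430),.023);ln((592,465),(285,430),.023);ln((622,147),(322,110),.023)
print("stop top inner z51");ln((190,60),(137,440),.051)
print("pad edges z29");ln((250,230),(243,285),.029);ln((250,230),(172,222),.029);ln((238,268),(165,262),.029)
print("scene pad far edge");ln((527,262),(513,300),.029,s,S)
o=ctrl.get_obs();w,x,y,z=o["ee_rot"]
print(Ro.from_quat([x,y,z,w]).as_matrix().round(4))
print("cams",-c["R"].T@c["t"],-s["R"].T@s["t"])
```

```text
panel outer edge
[ 0.6579 -0.202   0.05  ] [ 0.4011 -0.1715  0.05  ] len 0.2586 ang 173.23
end rim
[0.6871 0.1343 0.048 ] [0.4508 0.1619 0.048 ] len 0.2379 ang 173.33
lift plate edges z23
[0.6452 0.0048 0.023 ] [0.4596 0.0245 0.023 ] len 0.1867 ang 173.94
[ 0.4416 -0.1483  0.023 ] [0.4596 0.0245 0.023 ] len 0.1737 ang 84.05
[ 0.6246 -0.1687  0.023 ] [0.6452 0.0048 0.023 ] len 0.1747 ang 83.23
stop top inner z51
[0.6672 0.0804 0.051 ] [0.4511 0.1058 0.051 ] len 0.2175 ang 173.3
pad edges z29
[0.573  0.0456 0.029 ] [0.5412 0.0492 0.029 ] len 0.032 ang 173.57
[0.573  0.0456 0.029 ] [0.5773 0.0903 0.029 ] len 0.0449 ang 84.54
[0.551  0.0521 0.029 ] [0.5541 0.0938 0.029 ] len 0.0418 ang 85.74
scene pad far edge
[0.5454 0.0503 0.029 ] [0.5739 0.0467 0.029 ] len 0.0287 ang -7.23
[[ 9.082e-01 -1.000e-03  4.185e-01]
 [-4.185e-01 -1.500e-03  9.082e-01]
 [-3.000e-04 -1.000e+00 -1.800e-03]]
cams [0.36986659 0.01653577 1.17841424] [1.29223121 0.16371435 0.82810389]
```

```bash
python3 -m handwheel '[{"translation":[0,0,0],"twist":-1,"claw":28},{"translation":[0,0,0],"twist":-1,"claw":28},{"translation":[0,0,0],"twist":-1,"claw":28},{"translation":[0,0,0],"twist":-0.03,"claw":28}]' 20
python3 -m handwheel '[{"translation":[0.058,0,-0.081],"twist":0,"claw":28},{"translation":[0.058,0,-0.081],"twist":0,"claw":28},{"translation":[0.058,0,-0.081],"twist":0,"claw":28},{"translation":[0.058,0,-0.081],"twist":0,"claw":28},{"translation":[0.058,0,-0.081],"twist":0,"claw":28},{"translation":[0.058,0,-0.081],"twist":0,"claw":28},{"translation":[0.058,0,-0.081],"twist":0,"claw":28},{"translation":[0.058,0,-0.081],"twist":0,"claw":28},{"translation":[0.058,0,-0.081],"twist":0,"claw":28},{"translation":[0.058,0,-0.081],"twist":0,"claw":28},{"translation":[0,0,0],"twist":0,"claw":28}]'
cat > st.py <<'E'
from h import *
from bench import ctrl
from scipy.spatial.transform import Rotation as Ro
def st(P=np.array([.561,.070,0])):
    o=ctrl.get_obs();w,x,y,z=o["ee_rot"];M=Ro.from_quat([x,y,z,w]).as_matrix()
    a=np.radians(83.5);u=np.array([np.cos(a),np.sin(a),0]);l=np.array([-u[1],u[0],0])
    d=np.array(o["tool_pos"])-P
    f=np.array(o["contact_force"])
    print("t",o["time"],"tcp",np.round(o["tool_pos"],4),"tray along/across mm",(d@u*1e3).round(1),(d@l*1e3).round(1),"F u,l,z",(f@u).round(2),(f@l).round(2),f[2].round(2),"grip",o["grip_width"],"zang",np.degrees(np.arctan2(M[1,2],M[0,2])).round(2),"tilt",M[2].round(3))
    return o,M
if __name__=="__main__": st()
E
python3 - <<'E'
from st import *
st()
c=ctrl.capture("wrist");cv2.imwrite("pics/w1.png",c["pixels"]);np.savez("w1.npz",**c)
E
```

```text
time: 0.6
tool_pos: [0.2718, 0.5901, 0.2307]
ee_rot: [-0.706, 0.706, -0.041, 0.041]
contact_force: [0.6, 0.8, 0.1]
grip_width: 0.0237
time: 1.98
tool_pos: [0.5149, 0.1524, 0.2312]
ee_rot: [-0.706, 0.706, -0.043, 0.043]
contact_force: [0.5, 0.6, 0.2]
grip_width: 0.024
t 1.975 tcp [0.5149 0.1524 0.2312] tray along/across mm 76.7 55.1 F u,l,z 0.64 -0.44 0.15 grip 0.02395772726792074 zang 83.08 tilt [-0. -1. -0.]
```

View pics/w1.png

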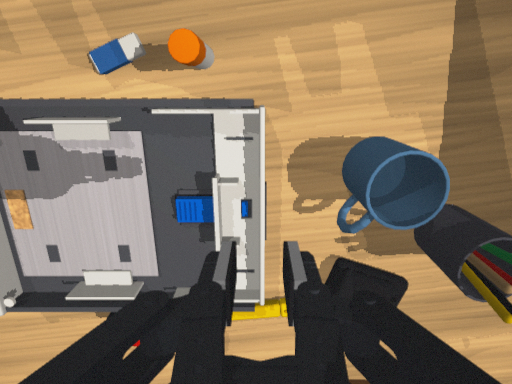

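Run:
```python
from h import *
c=np.load("w1.npz");im=c["pixels"]
print("cam",(-c["R"].T@c["t"]).round(3))
hsv=cv2.cvtColor(im,cv2.COLOR_BGR2HSV)
m=cv2.inRange(hsv,(105,150,50),(130,255,255));m[:150]=0;m[:,:150]=0;m[240:]=0;m[:,270:]=0
nn,l,s,ce=cv2.connectedComponentsWithStats(m)
for i in range(1,nn):
    if s[i][4]>15:
        x,y,w,h=s[i][:4]; zz=.029 if x<210 else .024
        print(s[i],[ray(c,u,v,zz).round(4)[:2] for u,v in((x-.5,y-.5),(x-.5,y+h-.5),(x+w-.5,y-.5),(x+w-.5,y+h-.5))],ray(c,*ce[i],zz).round(4),dep(c,*ce[i]).round(4))
cv2.imwrite("pics/w1z.png",cv2.resize(im[150:330,150:330],None,fx=3.3,fy=3.3,interpolation=cv2.INTER_CUBIC))
```

```text
cam [0.434 0.163 0.374]
[175 196  38  27 976] [array([0.5393, 0.0501]), array([0.573 , 0.0431]), array([0.5446, 0.0941]), array([0.5784, 0.0884])] [0.5584 0.0695 0.029 ] [0.5587 0.0693 0.0283]
[242 201   6  16  96] [array([0.5565, 0.1264]), array([0.5769, 0.1235]), array([0.5574, 0.1334]), array([0.5778, 0.1307])] [0.5671 0.1285 0.024 ] [0.5671 0.1285 0.024 ]
```

View pics/w1z.png

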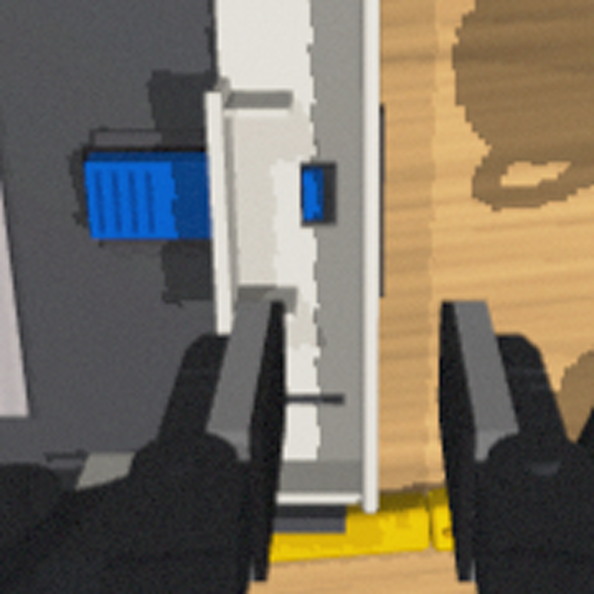

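Run:
```python
from st import *
c=np.load("w1.npz");o,M=st()
K=c["intrinsics"];d=c["depth"];v,u=np.nonzero((d>0.05))
X=np.linalg.solve(K,np.stack([u+0.,v+0.,np.ones(len(u))]))*d[v,u]
W=(c["R"].T@(X-c["t"][:,None])).T
T=(W-np.array(o["tool_pos"]))@M
for lo in np.arange(-2,72,4):
    s=(-T[:,1]*1e3>=lo)&(-T[:,1]*1e3<lo+4)&(abs(T[:,0])<.05)&(abs(T[:,2])<.08)
    if s.sum()==0: continue
    q=T[s]*1e3
    for sg in(-1,1):
        k=q[sg*q[:,2]>0]
        if len(k): print(lo,sg,len(k),"z %.1f..%.1f x %.1f..%.1f"%(k[:,2].min(),k[:,2].max(),k[:,0].min(),k[:,0].max()))
```

```text
t 2.025 tcp [0.5141 0.1539 0.2311] tray along/across mm 78.0 56.0 F u,l,z -0.17 0.34 -0.05 grip 0.023880665923106482 zang 83.21 tilt [-0.001 -1.     0.   ]
-2 -1 12 z -12.9..-12.8 x -5.8..1.4
-2 1 11 z 11.1..11.2 x -5.2..-0.0
2 -1 51 z -19.3..-12.7 x -10.0..12.7
2 1 56 z 11.0..17.5 x -10.1..12.4
6 -1 115 z -25.1..-12.7 x -10.2..10.3
6 1 112 z 11.0..23.5 x -10.3..11.6
10 -1 151 z -26.3..-12.7 x -10.3..12.4
10 1 141 z 11.0..24.8 x -10.2..12.7
14 -1 146 z -26.3..-12.8 x -10.1..7.2
14 1 154 z 11.0..24.7 x -10.5..9.2
18 -1 171 z -26.3..-12.7 x -10.4..12.1
18 1 169 z 11.0..24.8 x -10.1..12.0
22 -1 179 z -26.2..-12.7 x -10.4..12.6
22 1 189 z 11.0..24.6 x -10.1..12.9
26 -1 195 z -26.5..-12.7 x -10.3..11.9
26 1 196 z 11.0..24.7 x -10.5..12.1
30 -1 172 z -26.4..-12.7 x -10.3..12.0
30 1 165 z 11.0..24.8 x -10.4..12.1
34 -1 340 z -19.3..-12.7 x -10.5..12.7
34 1 328 z 11.0..20.0 x -10.4..12.8
38 -1 166 z -31.3..-12.8 x -11.4..10.6
38 1 169 z 11.0..28.9 x -11.6..11.6
42 -1 406 z -42.3..-14.3 x -13.2..11.0
42 1 401 z 12.5..41.0 x -13.2..10.2
46 -1 561 z -44.8..-14.1 x -13.1..10.0
46 1 580 z 12.4..43.1 x -12.7..9.8
50 -1 936 z -47.1..-13.6 x -13.0..14.3
50 1 922 z 11.9..45.6 x -12.9..14.1
54 -1 2164 z -49.3..-13.2 x -11.7..13.8
54 1 2174 z 11.5..47.4 x -12.6..13.9
58 -1 1004 z -51.4..-12.7 x -11.8..13.9
58 1 1016 z 11.0..50.0 x -12.2..14.5
62 -1 976 z -53.7..-12.2 x -15.9..14.0
62 1 945 z 10.5..51.1 x -15.9..13.4
66 -1 1073 z -55.5..-11.7 x -17.2..9.8
66 1 1078 z 10.0..54.0 x -16.7..10.1
70 -1 1577 z -57.3..-0.1 x -17.0..4.7
70 1 1566 z 0.2..55.8 x -16.8..5.2
```

```bash
python3 -m handwheel '[{"translation":[0.055,0,-0.0836],"twist":-0.06,"claw":33},{"translation":[0.0545,0,-0.0836],"twist":0,"claw":33},{"translation":[0,0.1,0],"twist":0,"claw":33},{"translation":[0,0.1,0],"twist":0,"claw":33},{"translation":[0,0.1,0],"twist":0,"claw":33},{"translation":[0,0.03,0],"twist":0,"claw":33},{"translation":[0,0,0],"twist":0,"claw":33}]'
sed -i 's/\.561,\.070,0/.560,.070,0/' st.py
python3 - <<'E'
from st import *
st()
for n in("wrist","scene"):
    c=ctrl.capture(n);np.savez(n+"2.npz",**c)
    im=c["pixels"]
    if n=="scene": im=cv2.resize(im[100:290,120:373],None,fx=3,fy=3,interpolation=cv2.INTER_CUBIC)
    cv2.imwrite(f"pics/{n}2.png",im)
st()
E
```

```text
time: 2.9
tool_pos: [0.5587, 0.0665, 0.0662]
ee_rot: [0.706, -0.706, 0.038, -0.038]
contact_force: [0.9, 0.3, 0.6]
grip_width: 0.0282
t 2.9 tcp [0.5587 0.0665 0.0662] tray along/across mm -3.6 0.9 F u,l,z 0.39 -0.88 0.61 grip 0.028204539156097278 zang 83.84 tilt [-0.001 -1.     0.   ]
t 3.0 tcp [0.5606 0.066  0.0686] tray along/across mm -3.9 -1.1 F u,l,z 0.35 0.73 0.15 grip 0.028315076182916555 zang 83.83 tilt [ 0.004 -1.     0.   ]
```

View pics/wrist2.png

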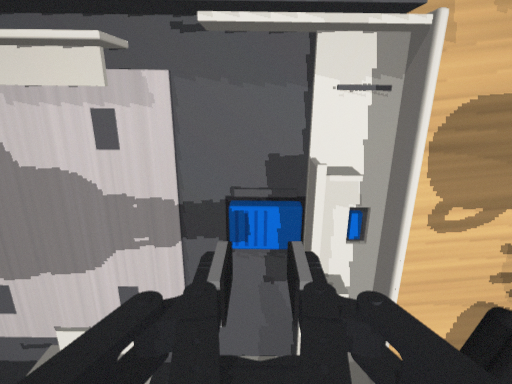

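View pics/scene2.png

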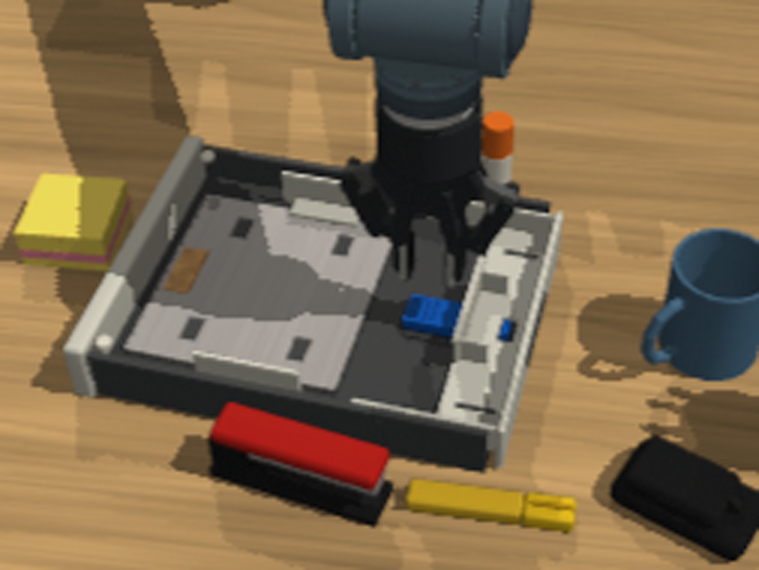

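Run:
```python
from st import *
c=np.load("wrist2.npz");o,M=st()
a=np.radians(83.5);u_=np.array([np.cos(a),np.sin(a),0]);l_=np.array([-u_[1],u_[0],0])
B=np.stack([u_,l_,[0,0,1]],1); O=np.array([.560,.070,0])
K=c["intrinsics"];d=c["depth"];v,u=np.nonzero(d>0.03)
W=(c["R"].T@(np.linalg.solve(K,np.stack([u+0.,v+0.,np.ones(len(u))]))*d[v,u]-c["t"][:,None])).T
T=(W-O)@B*1e3
hsv=cv2.cvtColor(c["pixels"],cv2.COLOR_BGR2HSV)
m=(cv2.inRange(hsv,(105,130,40),(130,255,255))>0)[v,u]
for nm,s in(("pad",m&(u<310)&(T[:,2]>26.5)&(T[:,2]<31)),("tooth",m&(u>340)&(u<370)&(T[:,2]>22))):
    q=T[s];print(nm,len(q),q.min(0).round(1),q.max(0).round(1),q.mean(0).round(1))
for lo in(62,64,66,68,70,74,80,90):
    s=(T[:,2]>lo)&(T[:,2]<lo+2)&(abs(T[:,0])<60)&(abs(T[:,1])<20)
    q=T[s]
    if len(q): 
        L=q[q[:,0]<-5];R=q[q[:,0]>-5]
        print(lo,len(q),[ (k[:,0].min().round(1),k[:,0].max().round(1),k[:,1].min().round(1),k[:,1].max().round(1)) for k in(L,R) if len(k)])
# stop face top
s=(T[:,2]>45)&(T[:,2]<55)&(T[:,0]>15)&(T[:,0]<50)&(T[:,1]>-5)&(T[:,1]<45); print("stop top",T[s].min(0),T[s].max(0))
```

```text
t 3.0 tcp [0.5606 0.066  0.0686] tray along/across mm -3.9 -1.1 F u,l,z 0.35 0.73 0.15 grip 0.028315076182916555 zang 83.83 tilt [ 0.004 -1.     0.   ]
pad 3053 [-22.6 -16.1  26.5] [23.5 14.8 31. ] [-0.1  0.8 28.8]
tooth 306 [ 55.1 -10.2  22. ] [63.   8.2 25.8] [58.7 -0.7 23.7]
64 1 [(np.float64(11.1), np.float64(11.1), np.float64(2.7), np.float64(2.7))]
66 21 [(np.float64(-17.3), np.float64(-17.1), np.float64(-4.0), np.float64(3.3)), (np.float64(10.9), np.float64(11.2), np.float64(-2.5), np.float64(3.1))]
68 25 [(np.float64(-17.3), np.float64(-17.1), np.float64(-7.9), np.float64(10.4)), (np.float64(10.9), np.float64(11.9), np.float64(-10.5), np.float64(11.3))]
70 96 [(np.float64(-27.5), np.float64(-17.1), np.float64(-10.6), np.float64(12.1)), (np.float64(10.8), np.float64(19.8), np.float64(-10.0), np.float64(12.0))]
74 140 [(np.float64(-29.8), np.float64(-17.1), np.float64(-9.0), np.float64(11.9)), (np.float64(10.9), np.float64(23.5), np.float64(-11.0), np.float64(12.0))]
80 155 [(np.float64(-30.4), np.float64(-17.1), np.float64(-10.0), np.float64(11.7)), (np.float64(10.9), np.float64(24.5), np.float64(-9.3), np.float64(12.0))]
90 198 [(np.float64(-31.1), np.float64(-17.1), np.float64(-10.3), np.float64(11.9)), (np.float64(10.8), np.float64(24.3), np.float64(-8.9), np.float64(12.1))]
stop top [25.76999042 -4.99225008 45.00991842] [49.63342121 44.96579747 53.81002385]
```

```bash
python3 -m handwheel '[{"translation":[0,0,-0.0066],"twist":0.04,"claw":33},{"translation":[0,0.03,0],"twist":0,"claw":33},{"translation":[0,0.036,0],"twist":0,"claw":33},{"translation":[0,0,0],"twist":0,"claw":33}]'; python3 st.py
python3 -m handwheel '[{"translation":[0,0.003,0],"twist":0,"claw":33},{"translation":[0,0.003,0],"twist":0,"claw":33},{"translation":[0,0.003,0],"twist":0,"claw":33},{"translation":[0,0,0],"twist":0,"claw":33}]'; python3 st.py
python3 -m handwheel '[{"translation":[0,0.002,0],"twist":0,"claw":33},{"translation":[0,0.002,0],"twist":0,"claw":33},{"translation":[0,0,0],"twist":0,"claw":33}]'; python3 st.py
```

```text
time: 3.5
tool_pos: [0.5565, 0.0625, 0.0307]
ee_rot: [0.706, -0.706, 0.042, -0.038]
contact_force: [-0.5, -0.6, 0.1]
grip_width: 0.0283
t 3.5 tcp [0.5565 0.0625 0.0307] tray along/across mm -7.8 2.6 F u,l,z -0.65 0.47 0.11 grip 0.028309345085576476 zang 83.55 tilt [-0.005 -1.    -0.   ]
time: 4.0
tool_pos: [0.5587, 0.0624, 0.0288]
ee_rot: [-0.706, 0.706, -0.04, 0.04]
contact_force: [-0.1, 0.1, -0.1]
grip_width: 0.0282
t 4.0 tcp [0.5587 0.0624 0.0288] tray along/across mm -7.7 0.5 F u,l,z 0.07 0.07 -0.11 grip 0.028216237520019553 zang 83.56 tilt [ 0. -1.  0.]
time: 4.38
tool_pos: [0.5588, 0.0624, 0.0271]
ee_rot: [0.706, -0.706, 0.04, -0.04]
contact_force: [-0.7, 0.1, 2.6]
grip_width: 0.0281
t 4.375 tcp [0.5588 0.0624 0.0271] tray along/across mm -7.6 0.3 F u,l,z -0.03 0.71 2.59 grip 0.02806386889332878 zang 83.56 tilt [ 0. -1.  0.]
```

```bash
python3 -m handwheel '[{"translation":[0,0.003,0],"twist":0,"claw":33},{"translation":[0,0.003,0],"twist":0,"claw":33},{"translation":[0,0,0],"twist":0,"claw":33}]'; python3 st.py
python3 -m handwheel '[{"translation":[0,0.003,0],"twist":0,"claw":33},{"translation":[0,0.002,0],"twist":0,"claw":33},{"translation":[0,0,0],"twist":0,"claw":33}]'
python3 - <<'E'
from st import *
for n in("wrist","scene"):
    c=ctrl.capture(n);np.savez(n+"3.npz",**c)
    im=c["pixels"]
    if n=="scene": im=cv2.resize(im[150:260,200:346],None,fx=5,fy=5,interpolation=cv2.INTER_CUBIC)
    cv2.imwrite(f"pics/{n}3.png",im)
    st()
E
```

```text
time: 4.75
tool_pos: [0.5588, 0.0625, 0.0239]
ee_rot: [0.706, -0.706, 0.04, -0.04]
contact_force: [-0.6, 0.6, 4.7]
grip_width: 0.0282
t 4.75 tcp [0.5588 0.0625 0.0239] tray along/across mm -7.6 0.3 F u,l,z 0.53 0.66 4.68 grip 0.0282495303539541 zang 83.56 tilt [ 0. -1.  0.]
time: 5.12
tool_pos: [0.5588, 0.0624, 0.0216]
ee_rot: [0.706, -0.706, 0.04, -0.04]
contact_force: [-2.0, 0.5, 5.3]
grip_width: 0.0281
t 5.175 tcp [0.5588 0.0625 0.0216] tray along/across mm -7.6 0.3 F u,l,z 0.69 1.58 5.97 grip 0.028061271344305708 zang 83.56 tilt [ 0. -1.  0.]
t 5.225 tcp [0.5588 0.0625 0.0216] tray along/across mm -7.6 0.3 F u,l,z 0.53 2.03 5.32 grip 0.02804883908408422 zang 83.56 tilt [ 0. -1.  0.]
```

View pics/wrist3.png

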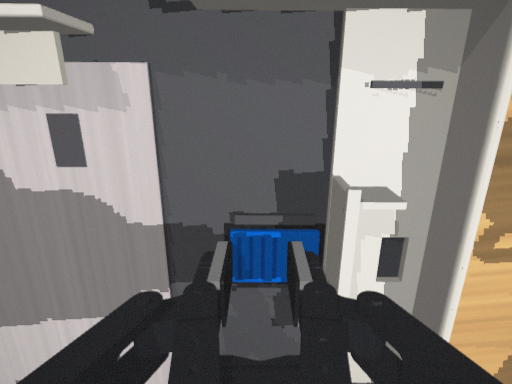

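View pics/scene3.png

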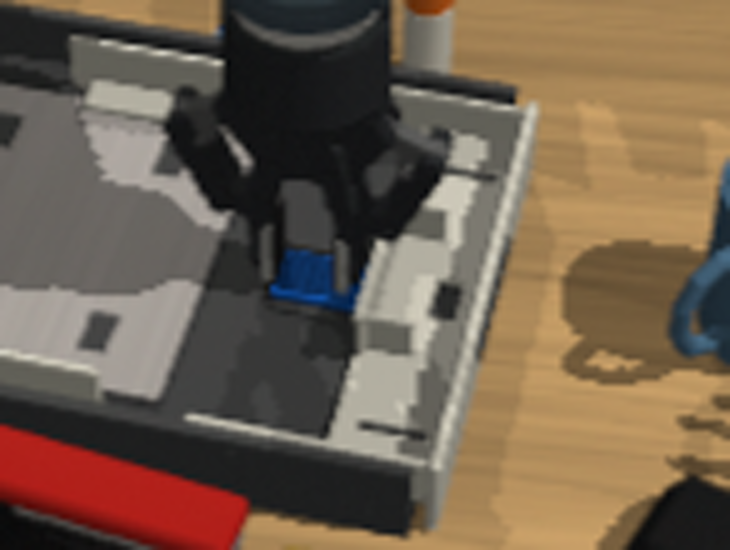

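```bash
cat > m.py <<'E'
from st import *
import sys
def meas(f):
    c=np.load(f)
    a=np.radians(83.5);u_=np.array([np.cos(a),np.sin(a),0]);l_=np.array([-u_[1],u_[0],0])
    B=np.stack([u_,l_,[0,0,1]],1); O=np.array([.560,.070,0])
    K=c["intrinsics"];d=c["depth"];v,u=np.nonzero(d>0.03)
    W=(c["R"].T@(np.linalg.solve(K,np.stack([u+0.,v+0.,np.ones(len(u))]))*d[v,u]-c["t"][:,None])).T
    T=(W-O)@B*1e3
    hsv=cv2.cvtColor(c["pixels"],cv2.COLOR_BGR2HSV)
    m=(cv2.inRange(hsv,(105,130,30),(130,255,255))>0)[v,u]
    s=m&(abs(T[:,0])<30)&(abs(T[:,1])<20);q=T[s]
    if len(q): print("pad",len(q),q.min(0).round(1),q.max(0).round(1),"z pct50/90",np.percentile(q[:,2],[50,90]).round(1))
    s=m&(abs(T[:,0]-58.5)<9)&(abs(T[:,1])<15);q=T[s]
    if len(q): print("tooth",len(q),q.mean(0).round(1),"z90",np.percentile(q[:,2],90).round(1))
    for lo in(22,26,32,40,48):
        s=(T[:,2]>lo)&(T[:,2]<lo+2)&(abs(T[:,1])<14)&(T[:,0]>-45)&(T[:,0]<85);h,e=np.histogram(T[s,0],np.arange(-45,86,2)); print(lo,[(int(e[i]),int(h[i])) for i in range(len(h)) if h[i]>1])
    s=(T[:,2]>44)&(T[:,2]<54)&(T[:,0]>15)&(T[:,0]<95)&(T[:,1]<43)&(T[:,1]>20)
    if s.sum(): print("stop top far part along min/max",T[s,0].min().round(1),T[s,0].max().round(1))
meas(sys.argv[1])
E
python3 m.py wrist3.npz
```

```text
pad 3619 [-23.  -18.7  17.1] [24.1 14.7 33.5] z pct50/90 [21.8 22.7]
22 [(-23, 16), (-21, 59), (-19, 114), (-17, 83), (-15, 64), (-13, 128), (-11, 70), (-9, 65), (-7, 111), (-5, 88), (-3, 73), (-1, 127), (1, 86), (3, 54), (5, 77), (7, 13), (9, 8), (11, 13), (13, 16), (15, 23), (17, 27), (19, 31), (21, 26), (25, 34), (39, 8), (41, 159), (43, 181), (45, 159), (47, 173), (49, 184), (51, 160), (53, 91), (55, 16), (57, 17), (59, 18), (61, 14), (63, 19), (65, 23), (67, 169), (69, 172), (71, 171), (73, 170), (75, 183), (77, 5)]
26 [(-31, 2), (-29, 2), (-27, 7), (-25, 6), (-23, 23), (5, 18), (7, 10), (9, 5), (11, 6), (13, 3), (25, 49), (75, 110), (77, 7)]
32 [(-35, 8), (-33, 10), (-31, 10), (-29, 6), (-27, 10), (-25, 9), (-23, 23), (5, 13), (7, 11), (9, 13), (11, 10), (13, 5), (15, 7), (17, 9), (19, 6), (25, 44), (75, 141), (77, 8)]
40 [(-35, 13), (-33, 11), (-31, 12), (-29, 4), (-27, 7), (-25, 10), (-23, 31), (5, 16), (7, 17), (9, 9), (11, 10), (13, 3), (15, 10), (17, 8), (19, 9), (25, 47), (75, 141), (77, 11)]
48 [(-35, 12), (-33, 13), (-31, 12), (-29, 6), (-27, 11), (-25, 9), (-23, 29), (5, 14), (7, 17), (9, 13), (11, 12), (13, 4), (15, 14), (17, 12), (19, 9), (25, 25), (75, 11), (77, 66), (79, 66)]
stop top far part along min/max 25.6 83.1
```

```bash
python3 -m handwheel '[{"translation":[0,0.002,0],"twist":0,"claw":33},{"translation":[0,0,0.004],"twist":0,"claw":33},{"translation":[0,0,0.004],"twist":0,"claw":33},{"translation":[0,0,0],"twist":0,"claw":33}]'; python3 st.py
python3 -m handwheel '[{"translation":[0,0,0.004],"twist":0,"claw":33},{"translation":[0,0,0.004],"twist":0,"claw":33},{"translation":[0,0,0.004],"twist":0,"claw":33},{"translation":[0,0,0],"twist":0,"claw":33}]'
python3 - <<'E'
from st import *
for n in("wrist",):
    c=ctrl.capture(n);np.savez(n+"4.npz",**c)
    cv2.imwrite(f"pics/{n}4.png",c["pixels"])
    st()
E
python3 m.py wrist4.npz
```

```text
time: 5.72
tool_pos: [0.5599, 0.0656, 0.021]
ee_rot: [-0.705, 0.707, -0.039, 0.04]
contact_force: [-0.1, -3.4, 6.9]
grip_width: 0.0281
t 5.725 tcp [0.5599 0.0656 0.021 ] tray along/across mm -4.4 -0.4 F u,l,z -3.34 -0.26 6.93 grip 0.02811746203123286 zang 83.59 tilt [ 0.002 -1.    -0.002]
time: 6.22
tool_pos: [0.5608, 0.0711, 0.0211]
ee_rot: [-0.705, 0.707, -0.039, 0.04]
contact_force: [-0.7, -4.7, 5.1]
grip_width: 0.0282
t 6.275 tcp [0.5608 0.0711 0.0211] tray along/across mm 1.2 -0.7 F u,l,z -5.29 0.03 6.13 grip 0.028220050924513043 zang 83.59 tilt [ 0.002 -1.    -0.002]
pad 3504 [-23.3 -18.1  17.2] [23.3 15.  28.3] z pct50/90 [21.3 22.2]
22 [(-23, 4), (-21, 6), (-19, 8), (-17, 5), (-15, 3), (-13, 59), (-11, 32), (-9, 29), (-7, 70), (-5, 25), (-3, 26), (-1, 53), (1, 25), (3, 18), (5, 19), (7, 20), (9, 21), (11, 25), (13, 21), (15, 22), (19, 2), (21, 3), (29, 21), (41, 18), (43, 176), (45, 175), (47, 175), (49, 175), (51, 163), (53, 169), (55, 174), (57, 24), (59, 17), (61, 16), (63, 16), (65, 16), (67, 18), (69, 79), (71, 165), (73, 173), (75, 172), (77, 179), (79, 120)]
26 [(-23, 3), (-19, 9), (-17, 9), (-15, 7), (-13, 14), (15, 22), (17, 10), (19, 8), (21, 6), (29, 16), (79, 115)]
32 [(-27, 2), (-25, 9), (-23, 8), (-21, 4), (-19, 8), (-17, 10), (-15, 8), (-13, 16), (15, 24), (17, 9), (19, 7), (21, 7), (23, 5), (25, 12), (27, 4), (29, 18), (77, 6), (79, 131)]
40 [(-27, 4), (-25, 13), (-23, 15), (-21, 8), (-19, 10), (-17, 12), (-15, 10), (-13, 27), (15, 29), (17, 8), (19, 13), (21, 7), (23, 5), (25, 12), (27, 12), (29, 24), (79, 136)]
48 [(-27, 7), (-25, 16), (-23, 12), (-21, 10), (-19, 11), (-17, 10), (-15, 12), (-13, 30), (15, 26), (17, 9), (19, 13), (21, 10), (23, 11), (25, 12), (27, 13), (29, 11), (79, 33), (81, 84), (83, 30)]
stop top far part along min/max 28.9 85.6
```

View pics/wrist4.png

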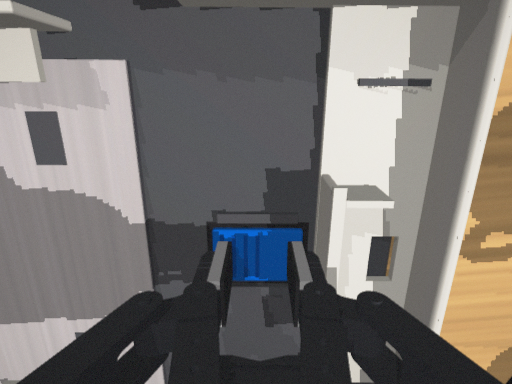

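```bash
python3 -m handwheel '[{"translation":[0,0,0.008],"twist":0,"claw":33},{"translation":[0,0,0.008],"twist":0,"claw":33},{"translation":[0,0,0.008],"twist":0,"claw":33},{"translation":[0,0,0.008],"twist":0,"claw":33},{"translation":[0,0,0],"twist":0,"claw":33}]'; python3 st.py
python3 -m handwheel '[{"translation":[0,0,0.008],"twist":0,"claw":33},{"translation":[0,0,0.008],"twist":0,"claw":33},{"translation":[0,0,0.008],"twist":0,"claw":33},{"translation":[0,0,0.008],"twist":0,"claw":33},{"translation":[0,0,0],"twist":0,"claw":33}]'
python3 - <<'E'
from st import *
for n in("wrist",):
    c=ctrl.capture(n);np.savez(n+"5.npz",**c)
    cv2.imwrite(f"pics/{n}5.png",c["pixels"])
    st()
E
python3 m.py wrist5.npz
```

```text
time: 6.9
tool_pos: [0.5627, 0.0871, 0.0211]
ee_rot: [-0.705, 0.707, -0.039, 0.04]
contact_force: [-0.6, -5.0, 6.1]
grip_width: 0.0281
t 6.9 tcp [0.5627 0.0871 0.0211] tray along/across mm 17.3 -0.7 F u,l,z -5.03 -0.01 6.14 grip 0.02811682585301755 zang 83.6 tilt [ 0.003 -1.    -0.002]
time: 7.52
tool_pos: [0.5646, 0.1031, 0.0211]
ee_rot: [-0.705, 0.707, -0.039, 0.04]
contact_force: [-0.1, -4.1, 5.7]
grip_width: 0.0279
t 7.575 tcp [0.5645 0.1031 0.0211] tray along/across mm 33.4 -0.8 F u,l,z -3.96 -0.11 5.98 grip 0.028128664315926567 zang 83.59 tilt [ 0.003 -1.    -0.002]
pad 3681 [-23.9 -18.5  16.9] [23.5 14.7 51.8] z pct50/90 [21.5 22.4]
22 [(-23, 4), (-21, 31), (-19, 76), (-17, 55), (-15, 32), (-13, 74), (-11, 56), (-9, 32), (-7, 77), (-5, 45), (-3, 29), (-1, 68), (1, 44), (3, 20), (5, 14), (7, 18), (9, 14), (11, 9), (13, 6), (15, 8), (17, 5), (19, 44), (21, 30), (47, 13), (61, 14), (73, 9), (75, 172), (77, 174), (79, 166), (81, 169), (83, 167)]
26 [(9, 2), (13, 8), (15, 7), (17, 7), (19, 16), (47, 20), (49, 8), (51, 7), (53, 5), (61, 14)]
32 [(5, 4), (7, 10), (9, 10), (11, 7), (13, 10), (15, 7), (17, 10), (19, 20), (47, 14), (49, 11), (51, 7), (53, 5), (55, 3), (57, 11), (59, 8), (61, 22)]
40 [(5, 3), (7, 12), (9, 10), (11, 4), (13, 11), (15, 12), (17, 6), (19, 30), (47, 31), (49, 11), (51, 8), (53, 6), (55, 9), (57, 11), (59, 15), (61, 24)]
48 [(5, 8), (7, 9), (9, 12), (11, 6), (13, 10), (15, 13), (17, 10), (19, 26), (47, 29), (49, 12), (51, 14), (53, 7), (55, 9), (57, 14), (59, 14), (61, 18)]
stop top far part along min/max 61.3 88.1
```

View pics/wrist5.png

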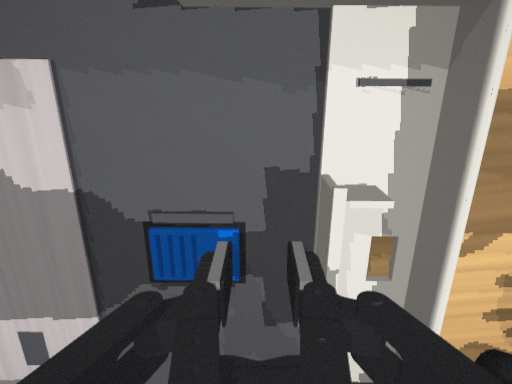

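```bash
python3 -m handwheel '[{"translation":[0,0,0.004],"twist":0,"claw":33},{"translation":[0,0,0.004],"twist":0,"claw":33},{"translation":[0,0,0],"twist":0,"claw":33}]'; python3 st.py
python3 -m handwheel '[{"translation":[0,0,0.003],"twist":0,"claw":33},{"translation":[0,0,0],"twist":0,"claw":33}]';python3 st.py
python3 -m handwheel '[{"translation":[0,0,0.002],"twist":0,"claw":33},{"translation":[0,0,0],"twist":0,"claw":33}]';python3 st.py
```

```text
time: 7.95
tool_pos: [0.5651, 0.1068, 0.0211]
ee_rot: [-0.705, 0.707, -0.039, 0.04]
contact_force: [0.5, -4.2, 5.6]
grip_width: 0.0284
t 7.95 tcp [0.5651 0.1068 0.0211] tray along/across mm 37.1 -0.9 F u,l,z -4.11 -0.97 5.57 grip 0.02837537565555426 zang 83.59 tilt [ 0.003 -1.    -0.002]
time: 8.2
tool_pos: [0.5652, 0.1082, 0.0211]
ee_rot: [-0.705, 0.707, -0.039, 0.04]
contact_force: [0.6, -5.4, 6.4]
grip_width: 0.0281
t 8.2 tcp [0.5652 0.1082 0.0211] tray along/across mm 38.6 -0.8 F u,l,z -5.3 -1.2 6.42 grip 0.02808127451750894 zang 83.59 tilt [ 0.003 -1.    -0.002]
time: 8.45
tool_pos: [0.5652, 0.1086, 0.0211]
ee_rot: [-0.705, 0.707, -0.039, 0.04]
contact_force: [-0.6, -8.0, 6.7]
grip_width: 0.0284
t 8.45 tcp [0.5652 0.1086 0.0211] tray along/across mm 39.0 -0.8 F u,l,z -8.05 -0.3 6.65 grip 0.02844178702387599 zang 83.61 tilt [ 0.002 -1.    -0.003]
```

```bash
python3 -m handwheel '[{"translation":[0,0,0.001],"twist":0,"claw":33},{"translation":[0,0,0],"twist":0,"claw":33}]';python3 - <<'E'
from st import *
for n in("wrist",):
    c=ctrl.capture(n);np.savez(n+"6.npz",**c)
    st()
E
python3 m.py wrist6.npz
```

```text
time: 8.7
tool_pos: [0.5652, 0.1087, 0.0211]
ee_rot: [-0.704, 0.708, -0.039, 0.04]
contact_force: [-1.7, -9.2, 6.6]
grip_width: 0.0283
t 8.75 tcp [0.5652 0.1086 0.0211] tray along/across mm 39.0 -0.8 F u,l,z -9.81 -0.92 7.87 grip 0.02808857860477952 zang 83.61 tilt [ 0.002 -1.    -0.004]
pad 3794 [-24.2 -18.6  16.9] [23.5 14.7 52.6] z pct50/90 [21.6 22.4]
22 [(-23, 8), (-21, 33), (-19, 80), (-17, 64), (-15, 47), (-13, 88), (-11, 62), (-9, 42), (-7, 93), (-5, 67), (-3, 58), (-1, 93), (1, 56), (3, 66), (5, 39), (7, 26), (9, 23), (11, 33), (13, 17), (15, 14), (17, 5), (19, 10), (21, 7), (23, 2), (25, 11), (53, 14), (67, 18), (79, 52), (81, 175), (83, 167)]
26 [(19, 7), (21, 8), (23, 9), (25, 20), (53, 18), (55, 7), (57, 7), (59, 6), (61, 2), (63, 3), (67, 16)]
32 [(11, 6), (13, 9), (15, 10), (17, 4), (19, 7), (21, 10), (23, 6), (25, 13), (53, 24), (55, 11), (57, 10), (59, 4), (61, 7), (63, 14), (65, 8), (67, 19)]
40 [(11, 6), (13, 10), (15, 8), (17, 3), (19, 12), (21, 10), (23, 9), (25, 33), (53, 31), (55, 8), (57, 8), (59, 6), (61, 8), (63, 14), (65, 13), (67, 19)]
48 [(11, 8), (13, 8), (15, 14), (17, 4), (19, 9), (21, 8), (23, 11), (25, 26), (53, 30), (55, 13), (57, 10), (59, 4), (61, 8), (63, 12), (65, 18), (67, 5)]
stop top far part along min/max 66.7 93.9
```

The face is at 67 mm, so the section has travelled 42 mm and stands firmly at the end stop. Now I back off slightly and lift.

```bash
python3 -m handwheel '[{"translation":[0,0,-0.005],"twist":0,"claw":33},{"translation":[0,-0.01,0],"twist":0,"claw":33},{"translation":[0,-0.02,0],"twist":0,"claw":33},{"translation":[0,-0.06,0],"twist":0,"claw":33},{"translation":[0,-0.1,0],"twist":0,"claw":33},{"translation":[0,-0.1,0],"twist":0,"claw":33},{"translation":[-0.1,-0.05,0],"twist":0,"claw":33},{"translation":[-0.1,0,0],"twist":0,"claw":33},{"translation":[0,0,0],"twist":0,"claw":33}]';python3 - <<'E'
from st import *
for n in("wrist","top","scene"):
    c=ctrl.capture(n);np.savez(n+"7.npz",**c)
    im=c["pixels"]
    cv2.imwrite(f"pics/{n}7.png",im)
    st()
E
python3 m.py wrist7.npz;python3 m.py top7.npz
```

```text
time: 9.88
tool_pos: [0.4606, 0.1204, 0.1889]
ee_rot: [-0.706, 0.706, -0.04, 0.038]
contact_force: [-0.0, 0.8, 0.4]
grip_width: 0.0283
t 9.925 tcp [0.4627 0.1201 0.1896] tray along/across mm 38.8 102.4 F u,l,z 0.39 0.27 0.31 grip 0.028065232482808226 zang 83.6 tilt [-0.001 -1.    -0.   ]
t 9.975 tcp [0.464  0.1199 0.1901] tray along/across mm 38.7 101.0 F u,l,z 0.45 -0.58 0.67 grip 0.027956617733492006 zang 83.57 tilt [-0. -1. -0.]
t 10.025 tcp [0.4648 0.1198 0.1904] tray along/across mm 38.7 100.2 F u,l,z 0.14 -0.79 -0.25 grip 0.0280209167731473 zang 83.56 tilt [ 0. -1. -0.]
pad 373 [-23.  -15.7  17.4] [23.7 15.4 30.5] z pct50/90 [28.4 29.4]
tooth 111 [59.  -0.4 22.7] z90 24.2
22 [(23, 2), (55, 13), (57, 17), (59, 23), (61, 16), (67, 2)]
26 [(9, 2), (11, 5), (13, 4), (15, 4), (17, 7), (19, 5), (21, 9), (23, 18), (67, 4)]
32 [(67, 4)]
40 [(67, 5)]
48 [(67, 4)]
stop top far part along min/max 67.2 93.2
pad 186 [-23.4 -18.4  12.5] [22.7 15.8 35.1] z pct50/90 [27.9 31.3]
22 []
26 [(-25, 2), (-23, 3), (-21, 3), (-19, 3), (-17, 3), (-15, 2), (-11, 2), (-7, 3), (-5, 2), (-3, 2), (-1, 2), (1, 3), (3, 2), (5, 2), (7, 3), (9, 4), (15, 2), (17, 2)]
32 []
40 []
48 []
```

View pics/wrist7.png

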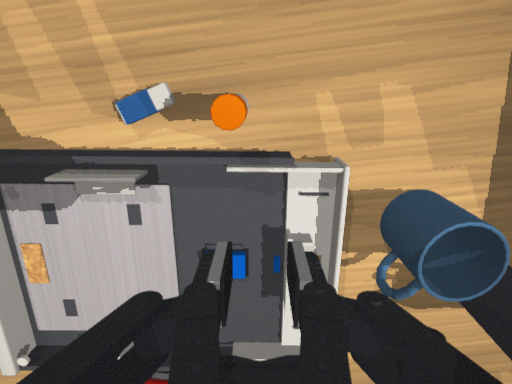

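View pics/scene7.png

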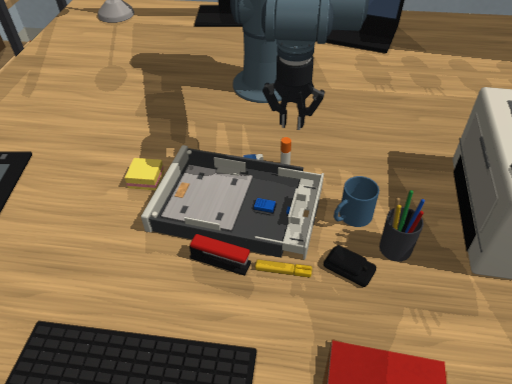

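Pad is back at about 29 mm. The tooth at (277,263) in the wrist view has risen to 24 mm, inside of the stop at 67 mm. In the scene view, the neighbouring things sit at the same pixels as before.

Run:
```python
from h import *
a=np.load("scene0.npz")["pixels"];b=np.load("scene7.npz")["pixels"]
for n,(x0,y0,x1,y1) in dict(note=(122,155,162,188),mug=(332,175,380,228),mouse=(322,244,378,288),staplr=(188,234,252,275),hl=(253,258,315,278)).items():
    s,_=cv2.phaseCorrelate(*[cv2.cvtColor(i[y0:y1,x0:x1],cv2.COLOR_BGR2GRAY).astype(np.float32) for i in(a,b)]); print(n,np.round(s,2))
from bench import ctrl
print(ctrl.sign_off())
```

```text
note [ 0.11 -0.03]
mug [0.07 0.06]
mouse [-0.08  0.47]
staplr [-0.07  0.73]
hl [-0.17  0.22]
the job is handed in; nothing more can be done
None
```

The tray is locked at its long size, and the job is handed in at about 10 s of the 38 s allowed.

**What I did:** I pressed the blue pad with both fingertips to about 7.5 mm of travel (6 to 7 N). Holding it down, I pushed the paper stop outwards. It met the end stop at 42 mm, where the push force rose from about 5 N to about 10 N. I then backed off slightly, lifted clear and moved away.

**Last checks:**
- **Catch:** the pad measured 28.4 mm above the desk (29 expected when up), and the tooth top measured about 24 mm, standing up behind the stop.
- **Paper stop:** its inner face is 67 mm from the pad's centre, which is the 42 mm travel.
- **Robot:** the fingertips are at 0.19 m height, with no contact force beyond noise.
- **Other things on the desk:** the mug, note cube and highlighter look unmoved in the scene camera (shifts of 0.3 pixels or less). The mouse and stapler read 0.5 and 0.7 pixels; I think this is changed shadows, since the arm never went near them. I compared the pen cup, glue stick and eraser only by eye; they looked unmoved.

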